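Close up the tack chest

TASK

Close up the small grey tack chest on the shoemaker's bench: push both open drawers fully home, and only then push the hinged door shut flat over them. Push gently with the fingertips against the outside faces of the drawer fronts and of the door, without slamming; do not pinch them or reach in behind them. Leave everything that stands or lies around and on the chest where it is.

Things in the scene. Friction and masses are not known exactly. Their poses are not given: they have to be found in the camera images.
- chest: Low grey sheet-steel chest fixed to the bench, 220 (x, deep) x 220 (y, wide) x 95 mm high. Origin: centre of its underside, on the bench. Its open front looks to its own -x (towards the robot, turned up to 0.25 rad). The two 8 mm side walls reach forward to its x = -110 mm; its top board starts only at x = -93 mm, so nothing of the chest overhangs the drawer fronts.
- drawer_left (a joint): How far the left drawer (at the chest's +y) is out, m: 0 fully home, 0.1 the limit; it slides out along the chest's -x on a light slide (friction about 1 N) and stays where it is left. Hard stop at 0.
- drawer_right (a joint): The same for the right drawer (at the chest's -y).
- drawer_left_front (a point): Centre of the outer face of the left drawer's wooden front, 98 mm wide (y) x 76 mm high (z), 8 mm thick, flat, its centre 48 mm above the bench; x points into the chest, square to the face. Fully home it lies 7 mm behind the side walls' front edges (chest x = -103 mm, y = +51.5 mm).
- drawer_right_front (a point): The same for the right drawer (home at chest x = -103 mm, y = -51.5 mm).
- drawer_left_tray: The left drawer's open tray, 90 mm wide x 60 mm high, behind its front; not to be pressed with the fingers. Same origin and axes as the front's point.
- drawer_right_tray: The same for the right drawer.
- door (a joint): Opening angle of the door, rad: 0 shut flat over the drawers, about 1.57 standing straight out towards the robot, 1.8 the limit. Upright hinge at the chest's left front edge, stiff enough (0.08 N m) that it stays where it is left. Hard stop at 0.
- door_hinge (a point): Point on the door's upright hinge axis, at the chest's x = -110 mm, y = +109 mm, 48 mm above the bench. Axes turn with the door: its -y runs along the door from the hinge to the free edge (panel from 2 to 216 mm), its -x points out of the outer face.
- door_face (a point): Point on the door's outer face, 100 mm from the hinge axis along the door, 8 mm from the axis plane, 48 mm above the bench; the grey door is 8 mm thick and 88 mm high (4 to 92 mm above the bench). Axes turn with the door: -x points straight out of the outer face, away from the drawers; with the door open the outer face looks to the chest's left (+y).
- door_lining: The plywood lining on the door's inner side, facing the drawers; not to be pressed with the fingers. Origin on the hinge axis, axes as door_hinge.
- jar: Bystander: small glass jar with aluminium lid, 52 mm across, 75 mm tall, standing on the chest's top, about the middle from front to back. Origin: centre of its underside.
- tin: Bystander: round aluminium tin with a paper label, 72 mm across, 85 mm tall, standing to one side of the chest. Origin: centre of its underside.
- pot: Bystander: white plastic pot with black lid, 68 mm across, 95 mm tall, standing at the other side of the chest. Origin: centre of its underside.
- last: Bystander: wooden shoe last, about 195 x 58 x 75 mm, to the right of the chest. Origin: on its underside.
- pliers: Bystander: steel lasting pliers lying flat, 170 mm long, up to 18 mm high, in front of the chest on its right. Origin: under the pivot.
- hammer: Bystander: hammer lying to the left of the chest. Origin: on its underside, axis x along the handle.
- brush: Bystander: brush lying across the rear of the chest's top. Origin: on its underside, axis x along the handle.

How it is judged:
On the way, in this order (a step that is already met when the one before it is completed fails the run):
1. both drawers are fully home (each less than 4 mm out) while the door still stands open (value of joint each of drawer_left, drawer_right below 0.004 m and value of joint door above 0.5 rad), for 0.2 s.
2. then the door is shut (less than 0.04 rad open) (value of joint each of drawer_left, drawer_right below 0.004 m and value of joint door below 0.04 rad), for 0.2 s.
At the end, for the whole second after the job is handed in: Both drawers less than 4 mm out, the door less than 0.04 rad open, and every bystander within 30 mm of where it was and tilted less than 0.3 rad (all of step 2 and distance of each of jar, tin, pot, last, pliers, hammer, brush from where it was at the start of the episode below 0.03 m and angle between each of jar, tin, pot, last, pliers, hammer, brush's own z axis and vertical below 0.3 rad); the robot touches nothing.
It fails at once if a bystander is pushed, lifted or carried more than 30 mm, or tipped more than 0.3 rad (distance of any of jar, tin, pot, last, pliers, hammer, brush from where it was at the start of the episode above 0.03 m or angle between any of jar, tin, pot, last, pliers, hammer, brush's own z axis and vertical above 0.3 rad).
It fails at once if the fingers pinch or hook a drawer or the door: they press with more than 3 N on a drawer's tray (the part behind its front) or on the door's lining (its inner side) (contact force between the fingers and drawer_left_tray above 3 N or contact force between the fingers and drawer_right_tray above 3 N or contact force between the fingers and door_lining above 3 N).
It fails at once if a drawer is slammed (faster than 0.6 m/s) or the door is slammed (faster than 5 rad/s) (velocity of joint any of drawer_left, drawer_right below -0.6 m/s or velocity of joint door below -5 rad/s).
It also fails if it takes over 64 s, if anything falls off the work surface, if the arm or the gripper's body presses on something with over 40 N, if the wrist force passes 120 N, or if a joint passes its speed limit or range.

ROBOT

A 6-joint arm with a two-finger parallel gripper is mounted at the origin on the work surface. World frame = base frame: x ahead of the robot, y to its left, z up, the work surface at z = 0. Lengths are in m, angles in rad, forces in N, time in s.
With the tool pointing down it reaches from about 0.35 to 0.975 m from the base axis. Payload 4.9 kg.
Tool frame: the origin (TCP) lies midway between the tips of the shut fingers; the grasp point (between the pads) lies 19 mm behind it; z points along the fingers, y is the line along which they close (so a half turn about z gives the same grasp; the last joint's range is limited). The gripper opens to 85 mm and grips with 20 to 120 N. Pads are 22 mm wide; open, the fingers measure 114 mm over their backs; the gripper's body (76 mm by 85 mm) begins 54 mm behind the grasp point. The pads swing forward as they close: fully open they stand 13 mm farther back than shut.
Start: joints at [-1.42, 0.053, 1.613, -0, 1.476, -0.119], TCP at [0.167, -0.602, 0.202] pointing down, gripper open.
Joint ranges: [-3.01, 3.01], [-1.01, 2.22], [0.06, 2.58], [-1.02, 4.17], [0.09, 2.62], [-3.14, 3.14]. Speed limits (rad/s): [2.57, 2.57, 3.14, 3.14, 3.14, 3.14].

INTERFACE

Orientations are given as a unit quaternion [w, x, y, z].
In Python, from plant import * gives the robot as it stands.
- The arm moves only by the tool jog_arm, never from a script. Its argument "targets" is a list of rows, each a list of 3 entries, a list of its own where there are three numbers: the shift along the tool's x, y, z in units of 25 mm (1.0 is 25 mm), then the turn, a rotation vector about the tool's x, y, z in units of 8 degrees (1.0 is 8 degrees), then the opening in per cent of the stroke, from 0 (shut) to 100 (fully open). A call has 1 to 8 rows; each row is the pose to reach, as a shift and turn from the pose commanded when the call began, along the tool's axes at that moment; what a row does not reach only later rows make up. A row lasts 1/8 s, in which the tool goes at most 62.5 mm and 10.7 degrees, less where a joint would pass 70% of its speed; a pose out of reach is approached as far as the arm can. A call with a gripper value outside its range is refused whole. The fingers move at their own pace and stop on an object; the grip force is fixed at half the most. Time passes only in rows, so rows that repeat a pose let the fingers close. It gives the time, the measured TCP pose, the force, the opening and the grip force at its end, in the units of the state.
- state(): the state, without advancing time (a new reading comes with each control period).
- grab_frame(name): name is "scene" or "top" or "wrist"; returns (picture, depth): 400x640x3 uint8, red, green, blue; 400x640 float32, m along the optical axis (not along the pixel's ray), 0 where there is no reading.
- camera_params(name): a dict with "fovy" (degrees; the focal length in pixels is half the picture's height over the tangent of half this angle, whatever the lens; pixels are square), "cx", "cy" (the principal point, pixels), "dist" ([k1, k2, p1, p2, k3] as OpenCV has them; the pictures are not rectified), "rvec" (rotation vector, rad) and "tvec" (3), from world to camera coordinates, as OpenCV has them; the wrist camera has in their place "hand_eye" (4x4, takes a point from camera to tool coordinates, whose origin is the TCP and whose axes are the flange's). Camera axes: x right, y down, z forward; pixel columns grow to the right and rows downward; lengths in m; the calibration is good to about 2 mm. A picture is of the moment at which its call begins: read the wrist's pose just before it. camera_params takes no time and is no camera call.
- job_done(): hands the job in; it is judged then, once.
The state is a dict: "time": time; "joint_pos": joint angles; "joint_vel": joint speeds; "joint_efforts": joint torques, N m; "tool_pos": TCP position; "tool_rot": TCP orientation; "contact_force": force on the tool from outside, world axes, zero at the start; "ft_torque": the same for the moment, N m; "gripper_width": opening from 0.0 (shut) to 1.0 (fully open); "grasp_force": force on a finger pad.
Only numpy, scipy, OpenCV 4.12 (cv2) and the standard library are available. Lean on these libraries where they do the work, as an engineer would, in place of code of your own. Each camera call takes 0.05 s, during which the arm holds its last target. There are 200 camera calls.

## Working session

There is one attempt and no reset: what is moved stays moved. The work goes in short steps, Python scripts to look and compute and a tool call to move; the robot and the scene stay as the last step left them, time stands still between calls to the robot, and variables do not carry over. Pictures are saved under pics/ and viewed, at most 10 in all, crops included, and the job is handed in when it is done.

Besides the shell and the picture viewer there is one more tool, called after ">>>" by a JSON object that holds its "method" and its "body", one argument or row to a line. jog_arm: Moves the arm, as the interface text tells. Its arguments: {"type":"object","properties":{"targets":{"type":"array"}},"required":["targets"]}

```bash
mkdir -p pics; ls; cat > h.py <<'E'
from plant import *
import numpy as np, cv2
from scipy.spatial.transform import Rotation as R
def cam(n):
    p=camera_params(n); f=200/np.tan(np.radians(p['fovy'])/2)
    return p,np.array([[f,0,p['cx']],[0,f,p['cy']],[0,0,1]]),np.array(p['dist'],float)
def cloud(n,depth):
    p,K,d=cam(n)
    v,u=np.mgrid[0:400,0:640]
    q=cv2.undistortPoints(np.stack([u,v],-1).reshape(-1,1,2).astype(float),K,d).reshape(400,640,2)
    c=np.dstack([q,np.ones((400,640))])*depth[...,None]
    M=R.from_rotvec(np.ravel(p['rvec'])).as_matrix()
    return (c-np.ravel(p['tvec']))@M
E
python3 - <<'E'
from h import *
for n in('scene','top'):
    im,d=grab_frame(n); np.savez(f'{n}.npz',im=im,d=d)
    cv2.imwrite(f'pics/{n}.png',im[...,::-1])
    print({k:v for k,v in camera_params(n).items()}, (d>0).mean())
s=state();print(s)
E
```

```text
pics
{'fovy': 48.54012606216001, 'cx': 319.75176617139863, 'cy': 207.01243832294924, 'dist': array([-0.01005502,  0.        ,  0.        ,  0.        ,  0.        ]), 'rvec': array([ 1.40159252,  2.29872966, -0.77901052]), 'tvec': array([ 0.25601337, -0.38649217,  1.50846293])} 0.99605078125
{'fovy': 55.7610130144274, 'cx': 320.28229766166584, 'cy': 201.18445082479946, 'dist': array([-0.03354305,  0.        ,  0.        ,  0.        ,  0.        ]), 'rvec': array([ 2.15783202, -2.17620581,  0.12234344]), 'tvec': array([0.04270344, 0.57866734, 0.9850787 ])} 0.995859375
{'time': 0.1, 'joint_pos': array([-1.41999733e+00,  5.33277669e-02,  1.61417024e+00, -5.43284128e-06,
        1.47599556e+00, -1.19031404e-01]), 'joint_vel': array([-0.00047555,  0.00148791, -0.00349877,  0.00076185,  0.00115226,
       -0.00150055]), 'joint_efforts': array([ 1.02628317e-03, -3.94900775e+01, -3.71364570e+01, -6.89897547e-05,
        3.93555456e-03, -9.54455544e-06]), 'tool_pos': array([ 0.16649033, -0.60176859,  0.20035502]), 'tool_rot': array([-9.50294857e-04,  9.90912258e-01,  1.34506482e-01, -1.77998805e-05]), 'contact_force': array([ 0.34040635, -0.11333887,  0.18622609]), 'ft_torque': array([ 0.05064082,  0.00788577, -0.0187946 ]), 'grasp_force': 0.0, 'gripper_width': 0.9998649113315691}
```

View pics/top.png

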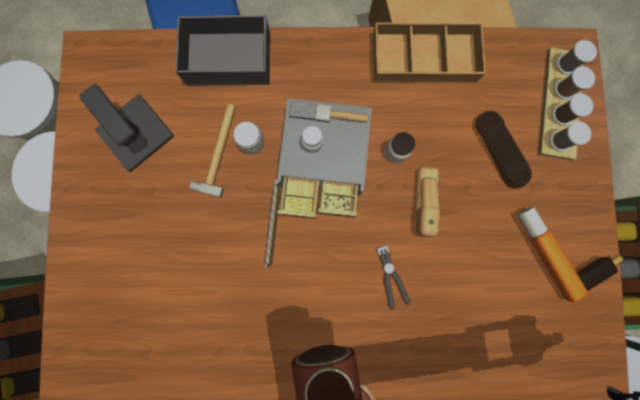

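View pics/scene.png

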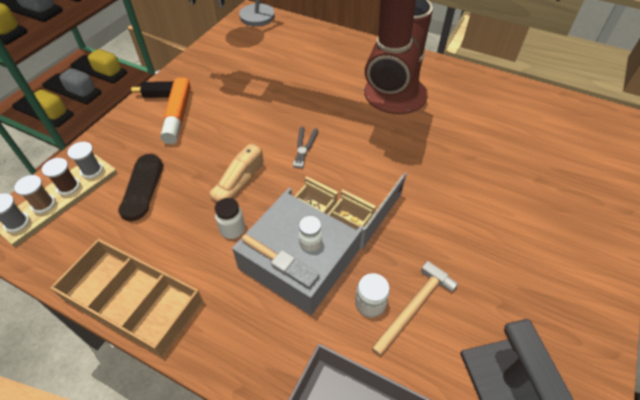

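The top view shows the chest at about (325,145). The door stands out from (277,180) to (267,265), and the drawer fronts lie at rows 214–216 (left drawer at columns 279–317, right at 320–357). The jar is at (312,138), the white pot at (248,137), the tin at (401,147), the pliers at (392,275) and the hammer at (215,150).

```bash
cat > m.py <<'E'
from h import *
z=np.load('top.npz'); P=cloud('top',z['d'])
for u,v in [(450,250),(340,165),(298,215),(338,213),(270,240),(312,138),(248,137),(401,147),(429,180),(388,255),(400,300),(206,189)]: print((u,v),P[v,u].round(3))
X,Y,Z=P[...,0],P[...,1],P[...,2]
v,u=np.mgrid[0:400,0:640]
m=(abs(Z-.095)<.004)&(u>270)&(u<380)&(v>90)&(v<190)
pts=P[m][:,:2].astype(np.float32); r=cv2.minAreaRect(pts*1000); print('top',r,m.sum()); print(cv2.boxPoints(r).round(0))
m=(Z>.07)&(Z<.1)&(u>260)&(u<282)&(v>195)&(v<275)
pts=P[m][:,:2]; r=cv2.minAreaRect((pts*1000).astype(np.float32)); print('door',r,m.sum()); print(cv2.boxPoints(r).round(0))
m=(Z>.076)&(Z<.094)&(u>277)&(u<365)&(v>200)&(v<222)
q=P[m][:,:2]; print('fronts',m.sum()); 
for a in np.c_[u[m],v[m],P[m]*1000][::6]: print(a.round(0).astype(int).tolist(),end=' ')
im=z['im'][85:285,185:445]; cv2.imwrite('pics/topc.png',cv2.resize(im,None,fx=3,fy=3,interpolation=2)[...,::-1])
E
python3 m.py
```

```text
(450, 250) [ 0.444 -0.318  0.   ]
(340, 165) [ 0.664 -0.013  0.098]
(298, 215) [0.538 0.095 0.088]
(338, 213) [ 0.543 -0.007  0.084]
(270, 240) [0.476 0.166 0.085]
(312, 138) [0.714 0.057 0.17 ]
(248, 137) [0.742 0.224 0.087]
(401, 147) [ 0.71  -0.17   0.096]
(429, 180) [ 0.633 -0.255  0.042]
(388, 255) [ 0.433 -0.144  0.015]
(400, 300) [ 0.312 -0.175  0.002]
(206, 189) [0.615 0.348 0.028]
top ((710.3338623046875, 29.184783935546875), (226.33348083496094, 241.43740844726562), 82.96131896972656) 5118
[[577. -68.]
 [816. -98.]
 [844. 127.]
 [604. 156.]]
door ((497.199462890625, 155.72036743164062), (24.96668815612793, 179.44961547851562), 83.61075592041016) 311
[[407. 153.]
 [585. 133.]
 [588. 158.]
 [409. 178.]]
fronts 288
[321, 208, 556, 36, 78] [323, 209, 554, 31, 78] [288, 210, 552, 121, 78] [322, 210, 551, 34, 86] [328, 210, 550, 19, 86] [337, 210, 551, -5, 76] [280, 211, 549, 140, 87] [286, 211, 549, 125, 84] [299, 211, 549, 93, 77] [324, 211, 548, 29, 86] [330, 211, 548, 14, 84] [336, 211, 548, -2, 87] [278, 212, 546, 146, 86] [284, 212, 546, 130, 85] [290, 212, 546, 115, 86] [296, 212, 546, 100, 87] [321, 212, 546, 36, 82] [327, 212, 545, 21, 87] [333, 212, 545, 6, 89] [339, 212, 545, -9, 85] [345, 212, 545, -24, 87] [278, 213, 544, 146, 84] [284, 213, 544, 130, 88] [290, 213, 543, 115, 90] [296, 213, 543, 100, 89] [302, 213, 543, 85, 87] [328, 213, 543, 18, 76] [334, 213, 542, 4, 88] [340, 213, 542, -12, 86] [346, 213, 542, -27, 87] [352, 213, 543, -43, 82] [286, 214, 541, 125, 84] [292, 214, 541, 110, 85] [298, 214, 541, 95, 85] [304, 214, 541, 80, 83] [310, 214, 541, 64, 87] [337, 214, 541, -5, 76] [343, 214, 540, -19, 90] [349, 214, 540, -35, 86] [355, 214, 540, -50, 87] [297, 215, 538, 97, 87] [303, 215, 538, 82, 88] [309, 215, 538, 67, 87] [315, 215, 538, 52, 85] [351, 215, 537, -39, 87] [303, 216, 536, 83, 77] [309, 216, 535, 67, 87] [315, 216, 535, 52, 86]
```

View pics/topc.png

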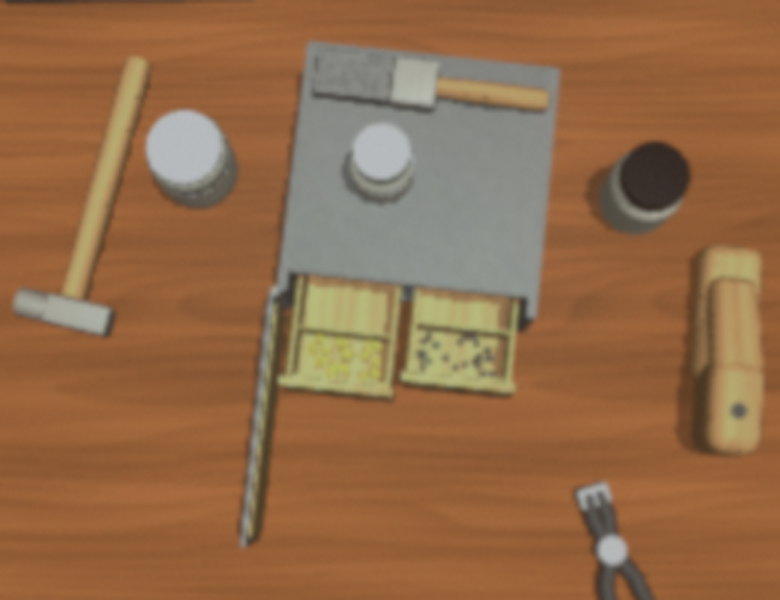

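In the enlarged crop (3x, offset 185,85), the left front's outer edge runs (279,384)–(393,398) and the right front's runs (401,382)–(514,394). The chest's rear corners are at (309,42) and (559,68), its right wall tip is at (537,320), and the door's free end is at (245,544).

```bash
cat > m2.py <<'E'
from h import *
def ray(n,uv,z):
    p,K,d=cam(n); q=cv2.undistortPoints(np.array([[uv]],float),K,d).ravel()
    M=R.from_rotvec(np.ravel(p['rvec'])).as_matrix(); c=-M.T@np.ravel(p['tvec']); r=M.T@np.r_[q,1]
    return c+r*(z-c[2])/r[2]
g=lambda a,b,z: ray('top',(a/3+185-.33,b/3+85-.33),z)
D={'BL':g(309,42,.095),'BR':g(559,68,.095),'FR':g(537,320,.095),'LF1':g(279,384,.086),'LF2':g(393,398,.086),'RF1':g(401,382,.086),'RF2':g(514,394,.086),'tip':g(243,546,.092),'hinge':g(276,288,.092)}
for k,v in D.items(): print(k,(v*1000).round(0))
for a,b in [('BL','BR'),('BR','FR'),('LF1','LF2'),('RF1','RF2'),('hinge','tip')]:
    e=D[b]-D[a]; print(a,b,np.hypot(*e[:2]).round(3),np.arctan2(e[1],e[0]).round(3))
# lines from the cloud
z=np.load('top.npz'); P=cloud('top',z['d']); v,u=np.mgrid[0:400,0:640]; X,Y,Z=np.moveaxis(P,2,0)
m=(abs(Z-.095)<.006)&(Y>-.12)&(Y<.2)&(X>.56)&(X<.9)
q=P[m][:,:2]
for yaw in (-.16,-.14,-.12,-.10,-.08):
    c,s=np.cos(yaw),np.sin(yaw); a=q@np.array([[c,-s],[s,c]])
    print(yaw,np.percentile(a,[.5,2,98,99.5],axis=0).round(3).T.tolist())
z=np.load('scene.npz'); P=cloud('scene',z['d']); X,Y,Z=np.moveaxis(P,2,0)
m=(Z>.02)&(Z<.085)&(X>.35)&(X<.56)&(Y>.1)&(Y<.2)
q=P[m][:,:2]; print('scene door pts',len(q)); f=cv2.fitLine(q.astype(np.float32),cv2.DIST_HUBER,0,.001,.001).ravel(); print(f, np.arctan2(f[1],f[0])); print(q.min(0),q.max(0))
E
python3 m2.py
```

```text
BL [841. 121.  95.]
BR [816. -96.  95.]
FR [596. -72.  95.]
LF1 [545. 146.  86.]
LF2 [532.  50.  86.]
RF1 [545.  43.  86.]
RF2 [535. -52.  86.]
tip [410. 175.  92.]
hinge [626. 149.  92.]
BL BR 0.218 -1.686
BR FR 0.221 3.033
LF1 LF2 0.097 -1.701
RF1 RF2 0.096 -1.685
hinge tip 0.218 3.019
-0.16 [[0.555, 0.61, 0.814, 0.817], [0.029, 0.032, 0.247, 0.25]]
-0.14 [[0.56, 0.614, 0.816, 0.819], [0.016, 0.018, 0.234, 0.237]]
-0.12 [[0.565, 0.617, 0.818, 0.821], [0.002, 0.004, 0.22, 0.225]]
-0.1 [[0.569, 0.619, 0.82, 0.823], [-0.013, -0.01, 0.206, 0.213]]
-0.08 [[0.573, 0.619, 0.822, 0.826], [-0.028, -0.024, 0.192, 0.202]]
scene door pts 556
[ 0.8995147  -0.4368905   0.50652146  0.15009028] -0.4521389
[0.40957691 0.1000844 ] [0.55986944 0.17735984]
```

```bash
cat > go.py <<'E'
from h import *
C=np.array([.719,.025]); yaw=-.115
ex=np.array([np.cos(yaw),np.sin(yaw)]); ey=np.array([-ex[1],ex[0]]); H=C-.11*ex+.109*ey
def rel(xy,z,ang):   # units for jog_arm: tool-frame shift and turn to reach world xy,z, tool x at angle ang, pointing down
    s=state(); w,x,y,zz=s['tool_rot']; A=R.from_quat([x,y,zz,w])
    B=R.from_matrix(np.array([[np.cos(ang),np.sin(ang),0],[np.sin(ang),-np.cos(ang),0],[0,0,-1]]))
    return (A.inv().apply(np.r_[xy,z]-s['tool_pos'])/.025).round(2),np.degrees((A.inv()*B).as_rotvec()/8).round(2)
def ch(x,y): return C+x*ex+y*ey
E
python3 - <<'E'
from go import *
print(camera_params('wrist')['hand_eye'])
print(ch(-.25,0), rel(ch(-.25,0),.2,yaw), rel(ch(-.25,0),.2,yaw+np.pi))
E
```

```text
[[-1.20569596e-03 -9.48242542e-01 -3.17544685e-01  8.08427465e-02]
 [ 9.99998931e-01 -1.40593544e-03  4.01433640e-04 -2.25258015e-03]
 [-8.27103782e-04 -3.17543861e-01  9.48243224e-01 -1.73382917e-01]
 [ 0.00000000e+00  0.00000000e+00  0.00000000e+00  1.00000000e+00]]
[0.4706513  0.05368667] (array([ 18.72, -22.03,   0.06]), array([-0.01,  0.  ,  2.76])) (array([ 18.72, -22.03,   0.06]), array([ -0.  ,  -0.02, -19.74]))
```

>>> {"method": "jog_arm", "body": {
  "targets": [
    [[18.7,-22,0],[0,0,-19.7],100],
    [[18.7,-22,0],[0,0,-19.7],100],
    [[18.7,-22,0],[0,0,-19.7],100],
    [[18.7,-22,0],[0,0,-19.7],100],
    [[18.7,-22,0],[0,0,-19.7],100],
    [[18.7,-22,0],[0,0,-19.7],100],
    [[18.7,-22,0],[0,0,-19.7],100],
    [[18.7,-22,0],[0,0,-19.7],100]
  ]
}}

```text
time: 1.1
tool_pos: [0.3774, -0.1469, 0.2013]
tool_rot: [0.0, 0.631, 0.776, 0.0]
contact_force: [1.2, -0.7, 1.0]
gripper_width: 1.002
grasp_force: 0.0
```

```bash
python3 -c "
from go import *
print(state()['tool_pos'],state()['joint_pos'].round(2),rel(ch(-.25,0),.2,yaw+np.pi))"
```

```text
[ 0.37741698 -0.14690428  0.20125801] [-0.56 -0.52  2.09  0.    1.57 -0.76] (array([7.1 , 5.28, 0.05]), array([ 0.  ,  0.  , -8.96]))
```

>>> {"method": "jog_arm", "body": {
  "targets": [
    [[7.1,5.3,0],[0,0,-9],100],
    [[7.1,5.3,0],[0,0,-9],100],
    [[7.1,5.3,0],[0,0,-9],100],
    [[7.1,5.3,0],[0,0,-9],100],
    [[7.1,5.3,0],[0,0,-9],100],
    [[7.1,5.3,0],[0,0,-9],100],
    [[7.1,5.3,0],[0,0,-9],100],
    [[7.1,5.3,0],[0,0,-9],100]
  ]
}}

```text
time: 2.1
tool_pos: [0.4716, 0.0514, 0.201]
tool_rot: [-0.0, 0.058, 0.998, -0.0]
contact_force: [-0.6, -0.7, 0.4]
gripper_width: 0.998
grasp_force: 0.0
```

```bash
python3 -c "
from go import *
print(state()['tool_pos'],state()['joint_pos'].round(2),rel(ch(-.25,0),.04,yaw+np.pi))"
```

```text
[0.47163079 0.05137991 0.20100728] [-0.05 -0.32  1.95 -0.    1.51 -1.5 ] (array([0.04, 0.09, 6.44]), array([-0.  , -0.01, -0.01]))
```

>>> {"method": "jog_arm", "body": {
  "targets": [
    [[0,0.1,1.5],[0,0,0],100],
    [[0,0.1,3],[0,0,0],100],
    [[0,0.1,4.5],[0,0,0],100],
    [[0,0.1,5.5],[0,0,0],100],
    [[0,0.1,6.4],[0,0,0],100],
    [[0,0.1,6.4],[0,0,0],100],
    [[0,0.1,6.4],[0,0,0],100]
  ]
}}

```text
time: 2.98
tool_pos: [0.4728, 0.0538, 0.0424]
tool_rot: [0.001, 0.058, 0.998, 0.0]
contact_force: [-0.7, 0.6, 0.8]
gripper_width: 1.003
grasp_force: 0.0
```

```bash
python3 - <<'E'
from go import *
print(state()['tool_pos'],state()['contact_force'],rel(ch(-.114,0),.04,yaw+np.pi))
im,d=grab_frame('scene'); cv2.imwrite('pics/s2.png',cv2.resize(im[120:340,180:480],None,fx=2.6,fy=2.6,interpolation=2)[...,::-1])
E
```

```text
[0.47282562 0.05375023 0.04238873] [-0.70855617  0.63748651  0.75135212] (array([-5.35, -0.01,  0.1 ]), array([ 0.  ,  0.01, -0.01]))
```

View pics/s2.png

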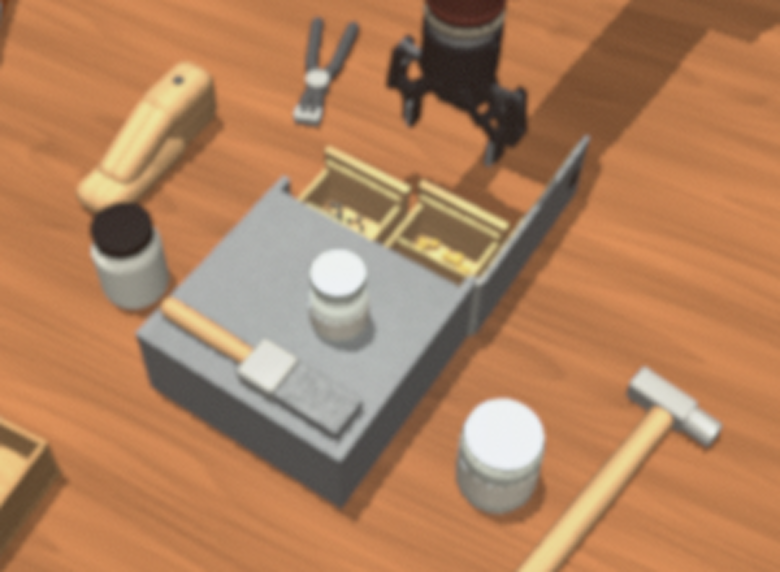

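The gripper is at (460,90), open, with both fingers in front of the drawer fronts and clear of the door at (540,210). Now I'll push.

>>> {"method": "jog_arm", "body": {
  "targets": [
    [[-0.6,0,0],[0,0,0],100],
    [[-1.2,0,0],[0,0,0],100],
    [[-1.6,0,0],[0,0,0],100],
    [[-1.9,0,0],[0,0,0],100],
    [[-2.2,0,0],[0,0,0],100],
    [[-2.5,0,0],[0,0,0],100],
    [[-2.9,0,0],[0,0,0],100],
    [[-3.3,0,0],[0,0,0],100]
  ]
}}

```text
time: 4.03
tool_pos: [0.5545, 0.0442, 0.0414]
tool_rot: [-0.0, 0.058, 0.998, -0.0]
contact_force: [-2.4, -1.4, 2.0]
gripper_width: 0.998
grasp_force: 1.9
```

>>> {"method": "jog_arm", "body": {
  "targets": [
    [[-0.4,0,0],[0,0,0],100],
    [[-0.8,0,0],[0,0,0],100],
    [[-1.1,0,0],[0,0,0],100],
    [[-1.4,0,0],[0,0,0],100],
    [[-1.6,0,0],[0,0,0],100],
    [[-1.7,0,0],[0,0,0],100],
    [[-1.8,0,0],[0,0,0],100],
    [[-1.8,0,0],[0,0,0],100]
  ]
}}

```text
time: 5.03
tool_pos: [0.5992, 0.0391, 0.0415]
tool_rot: [0.0, 0.058, 0.998, 0.0]
contact_force: [-1.3, -1.5, 0.3]
gripper_width: 1.001
grasp_force: 0.6
```

```bash
python3 - <<'E'
from go import *
s=state();print(s['tool_pos'],s['contact_force'],s['ft_torque'],rel(ch(-.114,0),.04,yaw+np.pi))
im,d=grab_frame('scene'); cv2.imwrite('pics/s3.png',cv2.resize(im[120:340,180:480],None,fx=2.6,fy=2.6,interpolation=2)[...,::-1])
E
```

```text
[0.59922682 0.03913183 0.04154874] [-1.31841264 -1.45844437  0.34234517] [-0.13778999  0.15865935 -0.00301527] (array([-0.26, -0.01,  0.06]), array([ 0.  ,  0.01, -0.  ]))
```

View pics/s3.png

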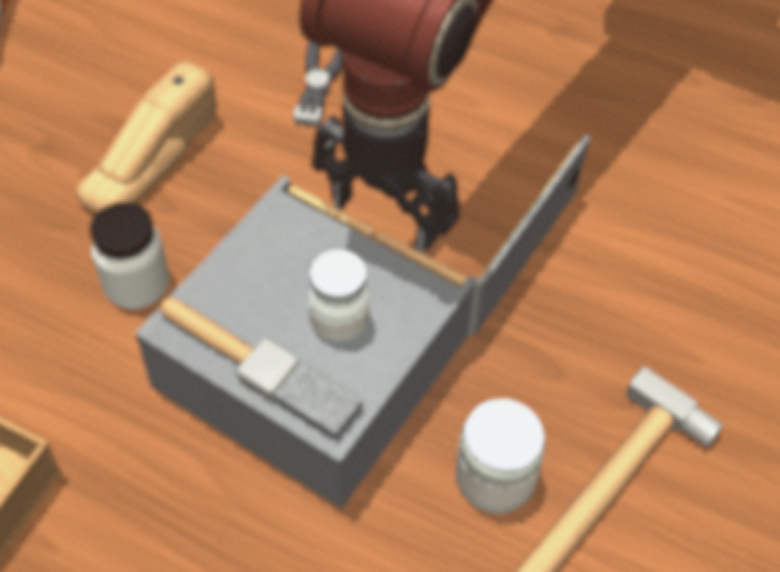

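Both drawer fronts now sit almost flush, along the line (290,188)–(465,280), and the bystanders haven't moved. I'll press on to the stop while watching the force.

>>> {"method": "jog_arm", "body": {
  "targets": [
    [[-0.1,0,0],[0,0,0],100],
    [[-0.2,0,0],[0,0,0],100],
    [[-0.25,0,0],[0,0,0],100],
    [[-0.3,0,0],[0,0,0],100],
    [[-0.3,0,0],[0,0,0],100]
  ]
}}

```text
time: 5.7
tool_pos: [0.6066, 0.0383, 0.0415]
tool_rot: [0.0, 0.058, 0.998, 0.0]
contact_force: [-1.5, -0.2, 2.5]
gripper_width: 1.001
grasp_force: 1.0
```

>>> {"method": "jog_arm", "body": {
  "targets": [
    [[-0.08,0,0],[0,0,0],100],
    [[-0.16,0,0],[0,0,0],100],
    [[-0.16,0,0],[0,0,0],100]
  ]
}}

```text
time: 6.08
tool_pos: [0.6079, 0.0381, 0.0413]
tool_rot: [-0.003, 0.058, 0.998, 0.0]
contact_force: [-11.7, -0.5, 7.0]
gripper_width: 0.999
grasp_force: 6.5
```

>>> {"method": "jog_arm", "body": {
  "targets": [
    [[-0.1,0,0],[0,0,0],100],
    [[-0.2,0,0],[0,0,0],100],
    [[-0.2,0,0],[0,0,0],100]
  ]
}}

```text
time: 6.45
tool_pos: [0.6078, 0.0381, 0.0411]
tool_rot: [-0.01, 0.058, 0.998, 0.0]
contact_force: [-28.7, 1.3, 19.1]
gripper_width: 0.998
grasp_force: 16.9
```

```bash
python3 - <<'E'
from go import *
s=state();print(s['tool_pos'],s['contact_force'],s['ft_torque'],rel(ch(-.114,0),.04,yaw+np.pi))
E
```

```text
[0.60780168 0.03808532 0.04105411] [-28.68113757   1.34408649  19.10225798] [ 0.17034821  4.40865863 -0.31254656] (array([ 0.08, -0.01,  0.04]), array([-0.01, -0.14, -0.  ]))
```

Both drawers are at their stops: about 29 N in total, with little yaw moment. I'll back off and lift.

>>> {"method": "jog_arm", "body": {
  "targets": [
    [[0.4,0,0],[0,0,0],100],
    [[1.2,0,0],[0,0,0],100],
    [[2.5,0,0],[0,0,0],100],
    [[3,0,-1.5],[0,0,0],100],
    [[3,0,-3.5],[0,0,0],0],
    [[3,0,-5],[0,0,0],0],
    [[3,0,-5],[0,0,0],0],
    [[3,0,-5],[0,0,0],0]
  ]
}}

```text
time: 7.45
tool_pos: [0.5407, 0.046, 0.1658]
tool_rot: [0.0, 0.058, 0.998, 0.0]
contact_force: [-0.9, -0.1, -1.1]
gripper_width: 0.146
grasp_force: 0.0
```

```bash
python3 - <<'E'
from go import *
s=state();print(s['tool_pos'],s['contact_force'])
th=np.pi/2
d=lambda t:-np.cos(t)*ey-np.sin(t)*ex
n=lambda t:np.sin(t)*ey-np.cos(t)*ex
p=H+.16*d(th)+.06*n(th); print(H,p,rel(p,.165,yaw+np.pi/2))
im,dd=grab_frame('top'); im=im[85:285,185:445]; cv2.imwrite('pics/t2.png',cv2.resize(im,None,fx=3,fy=3,interpolation=2)[...,::-1])
E
```

```text
[0.54074145 0.0459501  0.16581755] [-0.9313871  -0.14443889 -1.0670475 ]
[0.62223396 0.14590217] [0.4701756  0.22386532] (array([3.62, 6.75, 0.03]), array([ 0.  , -0.  , 11.25]))
```

View pics/t2.png

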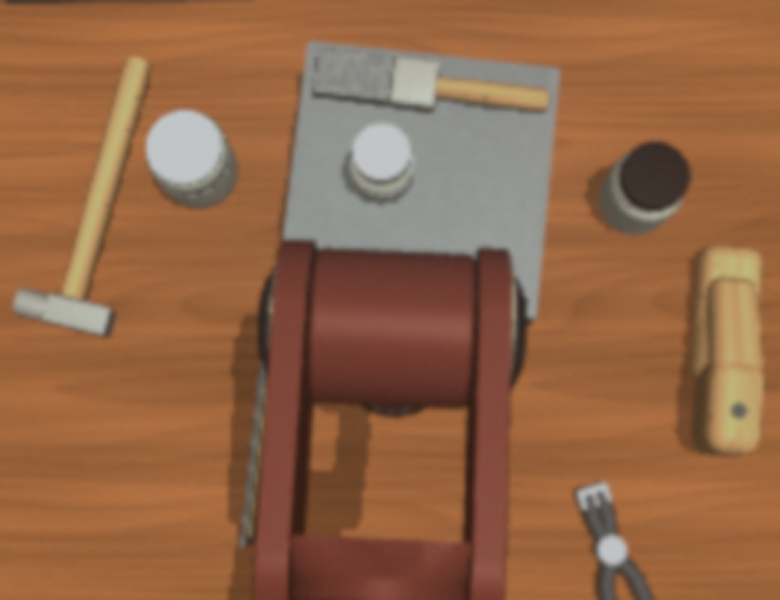

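The arm hides the drawer fronts here, but the door's free end is still at (245,544) and the bystanders are unmoved. Next I'll go over the door to its outer side.

>>> {"method": "jog_arm", "body": {
  "targets": [
    [[3.6,6.8,0],[0,0,11.2],0],
    [[3.6,6.8,0],[0,0,11.2],0],
    [[3.6,6.8,0],[0,0,11.2],0],
    [[3.6,6.8,0],[0,0,11.2],0],
    [[3.6,6.8,0],[0,0,11.2],0],
    [[3.6,6.8,0],[0,0,11.2],0],
    [[3.6,6.8,0],[0,0,11.2],0],
    [[3.6,6.8,0],[0,0,11.2],0]
  ]
}}

```text
time: 8.5
tool_pos: [0.4699, 0.2249, 0.1642]
tool_rot: [-0.001, 0.707, 0.707, -0.001]
contact_force: [-1.1, 0.5, 0.3]
gripper_width: -0.001
grasp_force: 0.0
```

>>> {"method": "jog_arm", "body": {
  "targets": [
    [[0,0,0],[0,0,0.6],0],
    [[0,0,0],[0,0,0.6],0],
    [[0,0,0],[0,0,0.6],0]
  ]
}}

```text
time: 8.88
tool_pos: [0.4704, 0.2249, 0.1654]
tool_rot: [-0.0, 0.733, 0.68, -0.001]
contact_force: [0.4, -0.6, -0.4]
gripper_width: -0.004
grasp_force: 0.0
```

```bash
cat >> go.py <<'E'
d=lambda t:-np.cos(t)*ey-np.sin(t)*ex
n=lambda t:np.sin(t)*ey-np.cos(t)*ex
def tgt(t,r=.16,off=.019): return H+r*d(t)+off*n(t)
def show(ts,**k):
    for t in ts: print(round(t,3),*rel(tgt(t,**k),.045,yaw+np.pi-t))
E
python3 - <<'E'
from go import *
s=state();print(s['tool_pos'],s['joint_pos'].round(2),rel(tgt(np.pi/2,off=.06),.045,yaw+np.pi/2))
im,dd=grab_frame('top'); im=im[160:280,230:380]; cv2.imwrite('pics/t3.png',cv2.resize(im,None,fx=5,fy=5,interpolation=2)[...,::-1])
E
```

```text
[0.47041978 0.22494371 0.16536702] [ 0.3  -0.17  1.89  0.    1.43  0.38] (array([-0.04,  0.  ,  4.81]), array([-0.01,  0.  ,  0.28]))
```

View pics/t3.png

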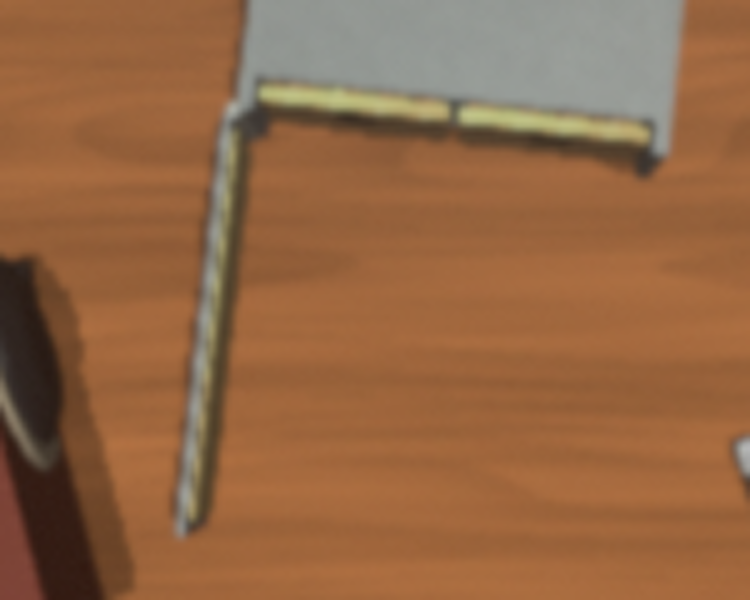

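Both fronts are flush and collinear, from (260,92) to (650,133). The door still stands open, from (235,110) to (185,525). I'll descend outside it.

>>> {"method": "jog_arm", "body": {
  "targets": [
    [[0,0,1.5],[0,0,0.2],0],
    [[0,0,3],[0,0,0.2],0],
    [[0,0,4.2],[0,0,0.2],0],
    [[0,0,4.8],[0,0,0.2],0],
    [[0,0,4.8],[0,0,0.2],0]
  ]
}}

```text
time: 9.55
tool_pos: [0.4702, 0.2249, 0.0456]
tool_rot: [-0.0, 0.743, 0.669, -0.001]
contact_force: [0.5, 0.4, -0.5]
gripper_width: -0.002
grasp_force: 0.0
```

```bash
python3 - <<'E'
from go import *
s=state();print(s['tool_pos'],s['contact_force']); show(np.arange(1.57,.3,-.12))
E
```

```text
[0.47018095 0.22487752 0.04558204] [ 0.48873998  0.39454979 -0.46358054]
1.57 [-1.69 -0.01  0.02] [-0.01  0.01  0.07]
1.45 [-2.46 -0.07  0.03] [-0.01  0.   -0.79]
1.33 [-3.23 -0.03  0.03] [-0.01  0.   -1.65]
1.21 [-3.99  0.11  0.03] [-0.02  0.   -2.51]
1.09 [-4.73  0.33  0.03] [-0.02  0.   -3.37]
0.97 [-5.44  0.64  0.03] [-0.02  0.   -4.23]
0.85 [-6.1   1.03  0.03] [-0.02  0.   -5.09]
0.73 [-6.72  1.5   0.03] [-0.02 -0.   -5.95]
0.61 [-7.27  2.04  0.03] [-0.02 -0.   -6.8 ]
0.49 [-7.76  2.64  0.02] [-0.02 -0.   -7.66]
0.37 [-8.17  3.29  0.02] [-0.02 -0.   -8.52]
```

>>> {"method": "jog_arm", "body": {
  "targets": [
    [[-1,0,0],[0,0,0],0],
    [[-1.6,0,0],[0,0,0],0],
    [[-2.1,-0.05,0],[0,0,-0.4],0],
    [[-2.5,-0.05,0],[0,0,-0.8],0],
    [[-3.2,0,0],[0,0,-1.6],0],
    [[-4,0.1,0],[0,0,-2.5],0],
    [[-4.7,0.3,0],[0,0,-3.4],0],
    [[-5.4,0.6,0],[0,0,-4.2],0]
  ]
}}

```text
time: 10.55
tool_pos: [0.4726, 0.0888, 0.0478]
tool_rot: [0.001, 0.516, 0.856, 0.001]
contact_force: [1.1, 0.8, -0.7]
gripper_width: -0.001
grasp_force: 0.3
```

```bash
python3 - <<'E'
from go import *
s=state();print(s['tool_pos'],s['contact_force']); show(np.arange(.97,-.01,-.1))
E
```

```text
[0.4725701  0.08876496 0.04781511] [ 1.05640888  0.78683056 -0.70244891]
0.97 [-0.01 -0.04  0.11] [ 0.02  0.   -0.  ]
0.87 [-0.66 -0.08  0.11] [ 0.02  0.   -0.72]
0.77 [-1.3  -0.06  0.11] [ 0.02  0.   -1.44]
0.67 [-1.94  0.02  0.11] [ 0.02  0.01 -2.15]
0.57 [-2.57  0.17  0.11] [ 0.02  0.01 -2.87]
0.47 [-3.18  0.38  0.11] [ 0.02  0.01 -3.58]
0.37 [-3.76  0.65  0.12] [ 0.02  0.01 -4.3 ]
0.27 [-4.32  0.98  0.12] [ 0.01  0.01 -5.02]
0.17 [-4.84  1.36  0.12] [ 0.01  0.01 -5.73]
0.07 [-5.31  1.79  0.12] [ 0.01  0.01 -6.45]
```

>>> {"method": "jog_arm", "body": {
  "targets": [
    [[-0.7,-0.1,0.1],[0,0,-0.7],0],
    [[-1.3,-0.05,0.1],[0,0,-1.4],0],
    [[-1.9,0,0.1],[0,0,-2.1],0],
    [[-2.6,0.2,0.1],[0,0,-2.9],0],
    [[-3.2,0.4,0.1],[0,0,-3.6],0],
    [[-3.8,0.65,0.1],[0,0,-4.3],0],
    [[-4.2,0.9,0.1],[0,0,-4.8],0],
    [[-4.4,1.05,0.1],[0,0,-5.1],0]
  ]
}}

```text
time: 11.55
tool_pos: [0.5471, 0.0032, 0.0453]
tool_rot: [0.001, 0.187, 0.982, 0.0]
contact_force: [-0.8, 0.1, 1.0]
gripper_width: -0.001
grasp_force: 0.3
```

```bash
python3 - <<'E'
from go import *
s=state();print(s['tool_pos'],s['contact_force']); show([.25,.2,.15,.1,.05,0,-.02,-.04])
im,dd=grab_frame('scene'); cv2.imwrite('pics/s4.png',cv2.resize(im[120:340,180:480],None,fx=2.6,fy=2.6,interpolation=2)[...,::-1])
E
```

```text
[0.54709549 0.00324051 0.04530261] [-0.75633177  0.11798693  1.00409159]
0.25 [-0.01  0.    0.01] [ 0.    0.01 -0.08]
0.2 [-0.33 -0.02  0.01] [ 0.    0.01 -0.44]
0.15 [-0.65 -0.03  0.01] [ 0.    0.01 -0.8 ]
0.1 [-0.98 -0.03  0.01] [ 0.    0.01 -1.15]
0.05 [-1.3  -0.01  0.01] [ 0.    0.01 -1.51]
0 [-1.62  0.03  0.01] [ 0.    0.01 -1.87]
-0.02 [-1.74  0.05  0.02] [ 0.    0.01 -2.01]
-0.04 [-1.87  0.07  0.02] [ 0.    0.01 -2.16]
```

View pics/s4.png

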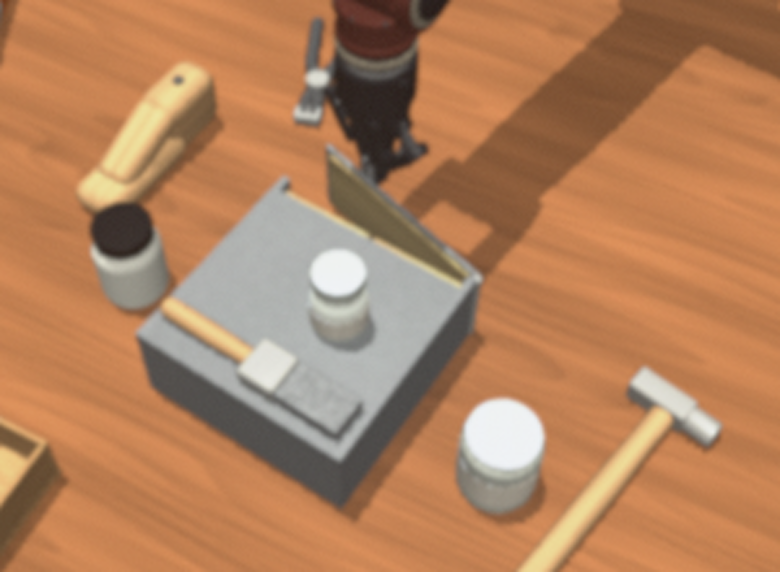

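The door is nearly shut, with its free edge at (328,150), the hinge at (475,280) and the fingers outside it. I'll finish slowly.

>>> {"method": "jog_arm", "body": {
  "targets": [
    [[-0.3,0,0],[0,0,-0.4],0],
    [[-0.6,0,0],[0,0,-0.8],0],
    [[-0.9,0,0],[0,0,-1.1],0],
    [[-1.15,0,0],[0,0,-1.4],0],
    [[-1.3,0,0],[0,0,-1.6],0],
    [[-1.45,0,0],[0,0,-1.8],0],
    [[-1.55,0,0],[0,0,-1.9],0],
    [[-1.6,0,0],[0,0,-1.9],0]
  ]
}}

```text
time: 12.6
tool_pos: [0.5832, -0.0108, 0.0441]
tool_rot: [-0.0, 0.056, 0.998, 0.0]
contact_force: [-0.5, 0.8, -0.2]
gripper_width: 0.0
grasp_force: 0.2
```

>>> {"method": "jog_arm", "body": {
  "targets": [
    [[-0.1,0,0],[0,0,0],0],
    [[-0.15,0,0],[0,0,0],0],
    [[-0.15,0,0],[0,0,0],0]
  ]
}}

```text
time: 12.98
tool_pos: [0.585, -0.0111, 0.0439]
tool_rot: [-0.003, 0.056, 0.998, -0.0]
contact_force: [-7.9, 0.5, 4.8]
gripper_width: 0.002
grasp_force: 4.0
```

>>> {"method": "jog_arm", "body": {
  "targets": [
    [[-0.1,0,0],[0,0,0],0],
    [[-0.15,0,0],[0,0,0],0],
    [[-0.15,0,0],[0,0,0],0],
    [[-0.15,0,0],[0,0,0],0]
  ]
}}

```text
time: 13.48
tool_pos: [0.5847, -0.0111, 0.0438]
tool_rot: [-0.008, 0.056, 0.998, 0.0]
contact_force: [-22.9, 1.0, 16.7]
gripper_width: 0.002
grasp_force: 11.3
```

>>> {"method": "jog_arm", "body": {
  "targets": [
    [[0.5,0,0],[0,0,0],0],
    [[1.5,0,0],[0,0,0],0],
    [[2.5,0,0],[0,0,0],0],
    [[3.5,0,-1],[0,0,0],0],
    [[4,0,-3],[0,0,0],0],
    [[4,0,-5],[0,0,0],0],
    [[4,0,-5],[0,0,0],0],
    [[4,0,-5],[0,0,0],0]
  ]
}}

```text
time: 14.48
tool_pos: [0.4912, -0.0004, 0.1687]
tool_rot: [0.0, 0.056, 0.998, -0.0]
contact_force: [0.8, 0.0, -1.1]
gripper_width: -0.001
grasp_force: 0.0
```

```bash
python3 - <<'E'
from go import *
s=state();print(s['tool_pos'],s['contact_force'])
im,dd=grab_frame('scene'); cv2.imwrite('pics/s5.png',cv2.resize(im[120:340,180:480],None,fx=2.6,fy=2.6,interpolation=2)[...,::-1])
E
```

```text
[ 4.91166854e-01 -4.45582192e-04  1.68678378e-01] [ 0.78518811  0.04471175 -1.11483132]
```

View pics/s5.png

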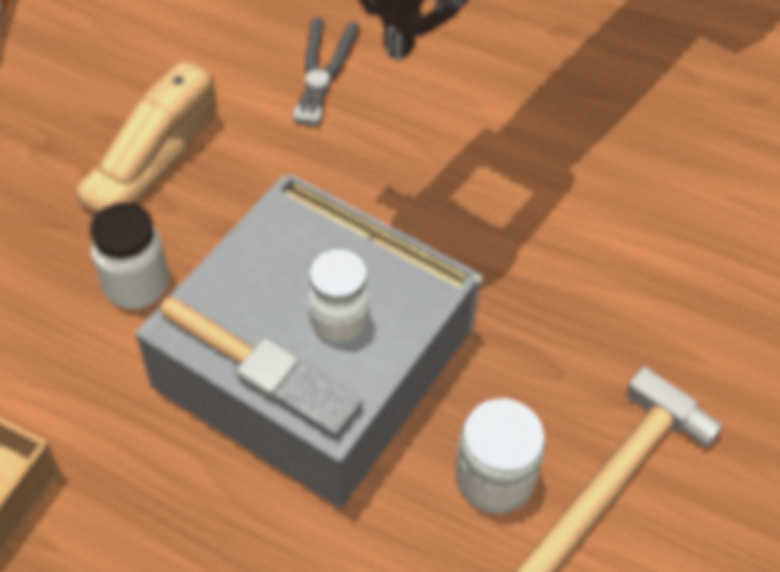

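The door lies flat along (290,180)–(480,280), both drawers are home, every bystander is in place and the gripper is clear. I'm handing the job in.

```bash
python3 -c "
from plant import *
print(job_done())"
```

```text
the job is handed in; nothing more can be done
None
```

I pushed both drawers home to their stops and then shut the door flat over them; nothing around or on the chest visibly moved. I've handed the job in, but the hand-in call returned no verdict.

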